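Set the driver dial and counter-hold the bolt head behind the bracket

TASK

Turn the dial on the driver's control box clockwise until its white line points at the metal clip on the scale, and let go of it there. Then reach down into the narrow gap behind the steel bracket, grasp the hidden hexagonal bolt head that the nut driver is slowly dragging round, and hold it firmly between the fingers so that it stops turning. Finish while still holding the bolt head, with the dial left on its mark; leave the bins, the screwdriver and the motor can where they are.

Things in the scene. Friction and masses are not known exactly. Their poses are not given: they have to be found in the camera images.
- fixture: Black plastic shell, fixed, with an upright steel bracket. Origin on the table (z = 0) below the middle of the bracket's rear face; x leads from it through the gap, y along the bracket, z up. Bracket: x -5 to 0 mm, 150 mm wide, top at z = 90. Rear wall: x 42 to 48 mm, 230 mm wide, top at z = 85. Gap 42 mm wide, open above and at its ends, floor at z = 10. Place, side and yaw vary.
- spindle: Grey nut driver in front of the bracket, fixed, its socket on the nut; radius 19 mm, lying along the fixture's x at z = 65 mm, from x = -8 to -193 mm. Origin on the table, on the fixture's y axis and below the bolt's axis; same axes as the fixture. Stands at y -25 to 25 mm in the fixture's frame (varies).
- bolt_head (a point): Steel hexagonal bolt head in the gap. Origin at the head's centre: fixture x = 19, z = 65 mm, y -25 to 25 mm (varies). Its x is the bolt's axis, level along the fixture's x; y and z turn with the bolt. 22 mm across flats, 25.4 across corners, 14 mm thick (fixture x 12 to 26 mm; a 20 mm round spacer fills 0 to 12). Take it from above, a finger on each side along the fixture's y.
- bolt (a joint): Turn of the bolt about its axis, rad, 0 to 3.5; starts between 0 and 1.05. The running nut driver drags it round slowly, growing at 0.04 rad/s, with about 0.05 N m, until the head is held; it never reaches its limit in the time allowed. At 0 and every 1.047 two flats stand upright, between fingers that close along the fixture's y. A pinch of 30 N or more stops it at any angle; let go, it turns on.
- controller: Painted grey control box of the driver, fixed, 150 x 140 x 70 mm high, origin on the table under its centre; the dial stands on its top on the centre line. Place and yaw vary; it may stand left or right of the robot.
- dial (a joint): Dial angle, rad, 0 to 4.71, growing clockwise seen from above; starts between 0.3 and 0.9; moves with light friction (0.03 N m) and stays where left. At 0 the white line points to the box's -x.
- dial_grip (a point): On the dial's vertical axis, 100 mm above the table: height to grip. The black dial is a 60 mm disc (8 mm high) carrying an upright bar 50 mm long, 14 mm thick, from 80 to 110 mm above the table; the bar runs along the white line.
- dial_pointer (a point): Point 40 mm from the dial's axis in the direction of the white line on the bar, at 72 mm height; turns with the dial.
- dial_mark (a point): Inner tip of the small dark metal clip (24 x 9 x 4 mm, lying radially outward from here) on the scale round the dial, 40 mm from the dial's axis, at 72 mm height. Its angle on the scale varies, 0.8 to 2.7 rad clockwise of where the white line starts. The dial is set when dial_pointer lies on it.
- screw_bin: Yellow bin of bright screws, loose, 120 x 130 x 60 mm, beyond the work; origin under its centre. To be left alone.
- clip_bin: Magenta bin of black clips, loose, 120 x 130 x 60 mm, beyond the work; origin under its centre. To be left alone.
- screwdriver: Screwdriver lying on the table at the left, loose, about 200 mm long. To be left alone.
- motor_can: White plastic motor can, 68 mm across, 60 mm high, loose, standing at the right; origin under its centre. To be left alone.
There are look-alikes about, which are no part of the job. Of the things that look like the spindle, the largest one is meant.

How it is judged:
On the way, in this order (a step that is already met when the one before it is completed fails the run):
1. the dial points at the clip and rests (horizontal distance between dial_pointer and dial_mark below 0.006 m and velocity of joint dial between -0.1 and 0.1 rad/s), for 0.3 s.
2. the bolt head is held between the fingers and has stopped turning (velocity of joint bolt between -0.01 and 0.01 rad/s and value of joint bolt below 3.4 rad and contact force between the fingers and bolt above 10 N and distance between the grasp point and bolt_head below 0.022 m), for 0.3 s.
At the end, for the whole second after the job is handed in: The fingers grip the bolt head (over 10 N, grasp point within 22 mm of its centre); the bolt stands still (under 0.01 rad/s; unheld it turns at 0.04), short of its end stop; the dial's line is within 6 mm of the clip's tip at 40 mm radius (about 8.5 degrees) (all of step 2 and horizontal distance between dial_pointer and dial_mark below 0.006 m); the arm keeps its last pose, push and grip.
It fails at once if a bin, the screwdriver or the motor can is pushed more than 20 mm or knocked over (distance of any of screw_bin, clip_bin, screwdriver, motor_can from where it was at the start of the episode above 0.02 m or angle between motor_can's own z axis and vertical above 0.5 rad).
It also fails if it takes over 58 s, if anything falls off the work surface, if the arm or the gripper's body presses on something with over 40 N, if the wrist force passes 120 N, or if a joint passes its speed limit or range.

ROBOT

A 6-joint arm with a two-finger parallel gripper is mounted at the origin on the work surface. World frame = base frame: x ahead of the robot, y to its left, z up, the work surface at z = 0. Lengths are in m, angles in rad, forces in N, time in s.
With the tool pointing down it reaches from about 0.25 to 0.725 m from the base axis. Payload 4 kg.
Tool frame: the origin (TCP) lies between the finger pads; the fingertips stand 17 mm ahead of it and the grasp point (between the pads) lies 2 mm behind it; z points along the fingers, y is the direction in which the jaws open and shut (so a half turn about z gives the same grasp; the last joint's range is limited). The gripper opens to 85 mm and grips with 20 to 120 N. Pads are 22 mm wide; open, the fingers measure 114 mm over their backs; the gripper's body (76 mm by 85 mm) begins 54 mm behind the grasp point. The pads swing forward as they close: fully open they stand 13 mm farther back than shut.
Start: joints at [-1.25, 0.241, 0.005, 1.335, 0, 1.571], TCP at [0.158, -0.474, 0.248] pointing down, gripper open.
Joint ranges: [-2.72, 2.72], [-1.05, 1.87], [-1.09, 1.28], [-1.99, 2.15], [-1.42, 1.44], [-3.14, 3.14]. Speed limits (rad/s): [2.79, 2.79, 3.14, 3.14, 3.14, 3.14].

INTERFACE

Orientations are given as a unit quaternion [x, y, z, w].
In Python, from workcell import readout, viewer, order gives the robot as it stands. The module is installed in compiled form; this text tells all that it offers.
- The arm moves only by the shell command python3 -m crank 'ROWS'. ROWS is text: rows parted by semicolons, each of 7 numbers parted by spaces: the shift along the tool's x, y, z in m, then the turn, a rotation vector about the tool's x, y, z in rad, then the gripper's target within -1 to 1 (shut at 1, half-way at 0, fully open at -1). A call has 1 to 20 rows; each row shifts and turns the pose as measured when the row begins, along the tool's axes as they then stand; what a row does not reach is not made up. A row lasts 1/12 s, in which the tool goes at most 41.7 mm and 7.16 degrees, less where a joint would pass 70% of its speed; a pose out of reach is approached as far as the arm can. A call with a gripper value outside its range is refused whole. The fingers move at their own pace and stop on an object; the grip force is fixed at half the most. Time passes only in rows, so rows that do not move let the fingers close. It gives the time, the measured TCP pose, the force and the opening at its end, in the units of the state.
- readout.get_obs(): the state, without advancing time (a new reading comes with each control period).
- viewer.camera(name): name is "side" or "top" or "wrist"; returns the picture (420x560x3 uint8, red, green, blue); there is no depth.
- viewer.calibration(name): a dict with "fx", "fy", "cx", "cy" (pixels), "eye" and "rotation" of the camera in the world. Camera axes: x right, y down, z forward; pixel columns grow to the right and rows downward; lengths in m; the calibration is good to about 2 mm. A picture is of the moment at which its call begins: read the wrist's pose just before it. calibration takes no time and is no camera call; for the wrist camera it gives the pose at the moment of the call.
- order.job_done(): hands the job in, once; it reports no verdict.
The state is a dict: "clock": time; "joint_pos": joint angles; "joint_vel": joint speeds; "tau": joint torques, N m; "eef_pos": TCP position; "tool_rot": TCP orientation; "ft_force": force on the tool from outside, world axes, zero at the start; "ft_torque": the same for the moment, N m; "grip_width": finger opening in m.
Only numpy, scipy, OpenCV 4.12 (cv2) and the standard library are available. Lean on these libraries where they do the work, as an engineer would, in place of code of your own. Each camera call takes 0.05 s, during which the arm holds its last target. There are 200 camera calls.

## Working session

There is one attempt and no reset: what is moved stays moved. The work goes in short steps, Python scripts to look and compute and a shell command to move; the robot and the scene stay as the last step left them, time stands still between calls to the robot, and variables do not carry over. Pictures are saved under pics/ and viewed, about 8 in all and at most 12, crops included, and the job is handed in when it is done.

```bash
mkdir -p pics
cat > h.py <<'E'
import numpy as np, cv2
from workcell import readout, viewer, order
from scipy.spatial.transform import Rotation as R
def ray(c,u,v,z):
    d=np.array(c['rotation'])@np.array([(u-c['cx'])/c['fx'],(v-c['cy'])/c['fy'],1.]); e=np.array(c['eye'])
    return e+d*(z-e[2])/d[2]
def pix(c,p):
    q=np.array(c['rotation']).T@(np.array(p)-np.array(c['eye'])); return c['fx']*q[0]/q[2]+c['cx'],c['fy']*q[1]/q[2]+c['cy']
def snap(n,f):
    c=viewer.calibration(n); im=np.array(viewer.camera(n)); cv2.imwrite('pics/'+f+'.png',im[:,:,::-1]); return im,c
E
python3 - <<'E'
from h import *
o=readout.get_obs(); print(o)
for n in ['top','side']:
    im,c=snap(n,n+'0'); print(n,c)
E
```

```text
{'clock': 0.0, 'joint_pos': array([-1.25001937e+00,  2.41439748e-01,  3.71980385e-03,  1.33516925e+00,
       -1.91837528e-05,  1.57079804e+00]), 'joint_vel': array([-7.63177946e-05, -1.41987601e-03, -3.22185443e-04,  1.25744983e-03,
       -1.44892744e-03,  5.06488471e-04]), 'tau': array([ 1.79975627e-04, -3.72319651e+01,  2.52405632e+01,  1.68981054e-02,
        3.90029197e-05, -1.82756526e-05]), 'eef_pos': array([ 0.15746174, -0.47394018,  0.24739784]), 'tool_rot': array([ 9.87164912e-01,  1.59700790e-01, -1.76587083e-04, -1.03147220e-03]), 'ft_force': array([-0.10053755,  0.6752449 ,  0.47831323]), 'ft_torque': array([-0.01231536,  0.01114515, -0.01142904]), 'grip_width': 0.0850464865406435}
top {'fx': 450.2816573131448, 'fy': 450.2816573131448, 'cx': 274.60911795748893, 'cy': 214.10441645430325, 'eye': array([0.36727757, 0.00318763, 1.25839998]), 'rotation': array([ 0.71293872, -0.69737879,  0.04507577, -0.05787387])}
side {'fx': 475.34260060396014, 'fy': 475.34260060396014, 'cx': 277.3076720899057, 'cy': 210.08744390102495, 'eye': array([0.30150831, 1.02424874, 0.8593077 ]), 'rotation': array([-0.10463094,  0.88815215, -0.44433837,  0.05292949])}
```

```bash
sed -i "s/np.array(c\['rotation'\])@/R.from_quat(c['rotation']).as_matrix()@/; s/np.array(c\['rotation'\]).T@/R.from_quat(c['rotation']).as_matrix().T@/" h.py; grep matrix h.py
```

```text
d=R.from_quat(c['rotation']).as_matrix()@np.array([(u-c['cx'])/c['fx'],(v-c['cy'])/c['fy'],1.]); e=np.array(c['eye'])
    q=R.from_quat(c['rotation']).as_matrix().T@(np.array(p)-np.array(c['eye'])); return c['fx']*q[0]/q[2]+c['cx'],c['fy']*q[1]/q[2]+c['cy']
```

View pics/top0.png

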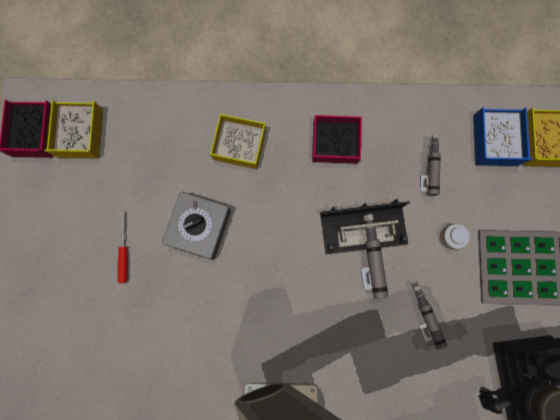

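View pics/side0.png

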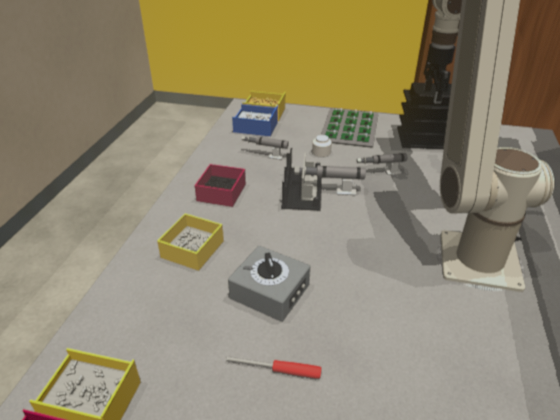

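Run:
```python
from h import *
im=cv2.imread('pics/top0.png')
a=cv2.resize(im[185:265,155:235],(400,400),interpolation=cv2.INTER_CUBIC)
b=cv2.resize(im[190:265,310:415],(560,400),interpolation=cv2.INTER_CUBIC)[:, :400]
cv2.imwrite('pics/crop0.png',np.hstack([a,b]))
c=viewer.calibration('top')
print(ray(c,195,225,.11),ray(c,369,217,.09))
```

```text
[0.50295451 0.23044209 0.11      ] [ 0.53602885 -0.22026028  0.09      ]
```

View pics/crop0.png

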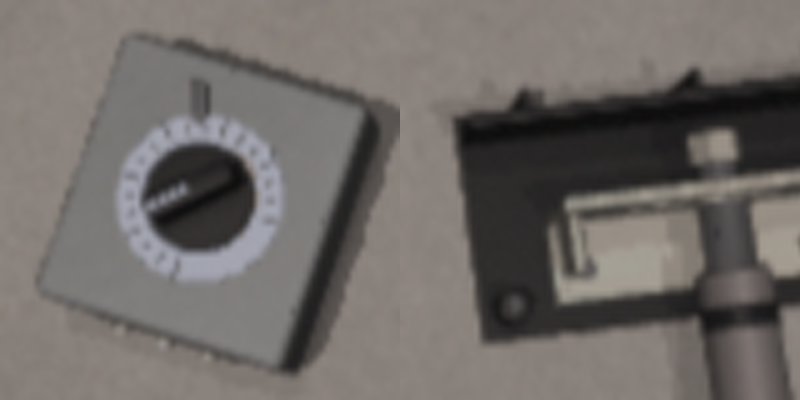

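```bash
python3 -m crank '.027 -.028 0 0 0 0 -1;.027 -.028 0 0 0 0 -1;.027 -.028 0 0 0 0 -1;.027 -.028 0 0 0 0 -1;.027 -.028 0 0 0 0 -1;.027 -.028 0 0 0 0 -1;.027 -.028 0 0 0 0 -1;.027 -.028 0 0 0 0 -1;.027 -.028 0 0 0 0 -1;.027 -.028 0 0 0 0 -1;.027 -.028 0 0 0 0 -1;.027 -.028 0 0 0 0 -1;.027 -.028 0 0 0 0 -1;.027 -.028 0 0 0 0 -1;.027 -.028 0 0 0 0 -1;.027 -.028 0 0 0 0 -1;.027 -.028 0 0 0 0 -1;.027 -.028 0 0 0 0 -1;.027 -.028 0 0 0 0 -1;0 0 0 0 0 0 -1'
python3 - <<'E'
from h import *
o=readout.get_obs(); print(o['joint_pos'],o['eef_pos'],R.from_quat(o['tool_rot']).as_matrix().round(3))
c=viewer.calibration('wrist'); print(c['eye'],pix(c,[.503,.23,.08]))
# top-view directions
t=viewer.calibration('top')
f=lambda u,v,z: ray(t,155+u/5,185+v/5,z)[:2]
ce=f(200,198,.075); tip=f(201,118,.072); a=f(150,210,.11);b=f(188,187,.11)
g=lambda d:np.degrees(np.arctan2(d[1],d[0]))
print(ce,np.linalg.norm(tip-ce),g(tip-ce),g(a-b),g(f(150,210,.11)-f(235,170,.11)))
E
```

```text
clock: 1.77
eef_pos: [0.496, 0.1957, 0.2401]
tool_rot: [0.984, 0.179, -0.005, -0.015]
ft_force: [1.1, 0.7, 0.2]
grip_width: 0.0852
[0.35922445 0.31364772 0.08199507 1.34401146 0.03090916 3.14067235] [0.49595176 0.19569641 0.24010175] [[ 0.936  0.352 -0.015]
 [ 0.352 -0.935  0.027]
 [-0.005 -0.031 -1.   ]]
[0.56642836 0.21750335 0.3656911 ] (np.float64(249.1335239381468), np.float64(176.48216214278406))
[0.50815847 0.23742063] 0.043517581858196756 2.8614490920479607 122.96902443116899 116.81777946714462
```

Run:
```python
from h import *
im,c=snap('wrist','w1'); print(c)
```

```text
{'fx': 291.3958188595936, 'fy': 291.3958188595936, 'cx': 274.3702742850488, 'cy': 207.44865430851686, 'eye': array([0.56642836, 0.21750335, 0.3656911 ]), 'rotation': array([ 0.81489089, -0.56043898, -0.09636131,  0.11214046])}
```

View pics/w1.png

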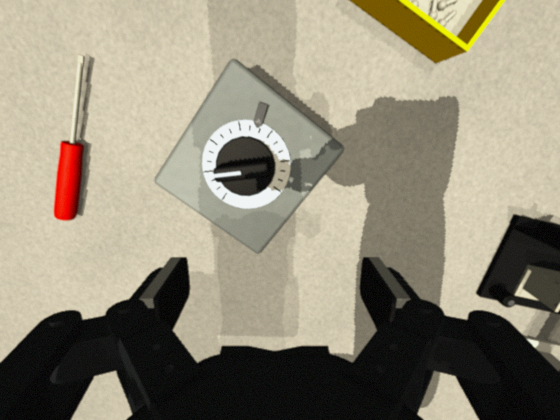

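```bash
cat > dial.py <<'E'
from h import *
def dial(im,c,seed):
    roi=np.zeros(im.shape[:2],np.uint8); cv2.circle(roi,seed,62,255,-1)
    hsv=cv2.cvtColor(im,cv2.COLOR_RGB2HSV)
    m=((im.min(2)>195)&(hsv[...,1]<30)&(roi>0)).astype(np.uint8)
    n,l,s,ce=cv2.connectedComponentsWithStats(m,connectivity=8)
    i=1+np.argmax(s[1:,4]); ring=np.argwhere(l==i)[:,::-1]
    e=cv2.fitEllipse(cv2.convexHull(ring.astype(np.int32)))
    print('ring',e,s[i])
    for k in range(1,n):
        if s[k,4]>12: print(k,s[k],ce[k])
    return ray(c,*e[0],.071),m
E
python3 - <<'E'
from dial import *
im=cv2.imread('pics/w1.png')[:,:,::-1].copy(); c=viewer.calibration('wrist')
p,m=dial(im,c,(246,164)); print(p)
g=lambda d:np.degrees(np.arctan2(d[1],d[0]))
t=ray(c,260,124,.072); print(g(t-p),np.linalg.norm((t-p)[:2]))
a,b=ray(c,213,177,.111),ray(c,241,173,.111); print('line',g(a-b))
a,b=ray(c,213,177,.111),ray(c,270,168,.111); print('bar',g(a-b), np.linalg.norm(a-b),(a+b)/2)
gr=cv2.cvtColor(im,cv2.COLOR_RGB2GRAY)
cv2.imwrite('pics/w1c.png',cv2.resize(im[95:225,190:310,::-1],None,fx=4.6,fy=4.6,interpolation=cv2.INTER_CUBIC))
E
```

```text
ring ((245.64566040039062, 162.84512329101562), (85.9027328491211, 88.81427764892578), 123.48810577392578) [ 202  120   88   52 1597]
1 [ 202  120   88   52 1597] [241.14151534 140.56668754]
3 [ 203  172   79   37 1061] [239.14514609 193.07163054]
[0.51080148 0.23622034 0.071     ]
-1.2483966785907497 0.0407876755672926
line 119.06358705056151
bar 119.89449019297292 0.051534414972045944 [0.50867465 0.23429681 0.111     ]
```

View pics/w1c.png

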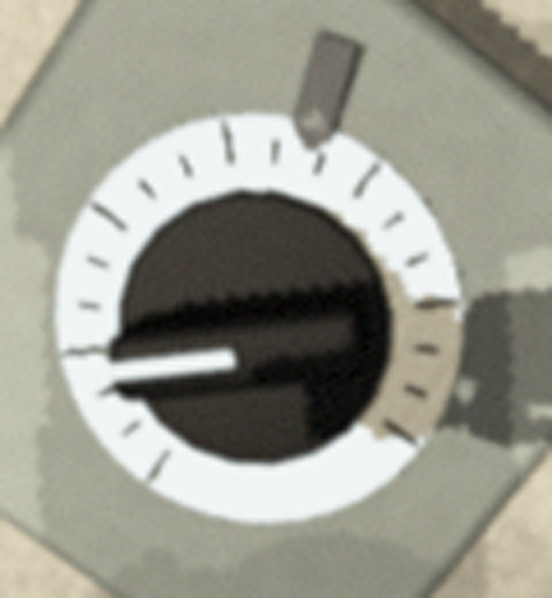

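Run:
```python
from h import *
c=viewer.calibration('wrist')
q=lambda u,v,z: ray(c,190+u/4.6,95+v/4.6,z)
g=lambda d:np.degrees(np.arctan2(d[1],d[0]))
p=q(259.5,317.5,.070); t=q(312,148,.072); print(p,t,g(t-p),np.linalg.norm((t-p)[:2]))
a,b=q(115,367,.11),q(235,360,.11); print('line',g(a-b), g(q(113,367,.11)-q(352,334,.11)),'outer end from centre',g(a-p),np.linalg.norm((a-p)[:2]))
o=readout.get_obs(); print(p-o['eef_pos'])
```

```text
[0.50976512 0.2351687  0.07      ] [0.54803775 0.23630942 0.072     ] 1.7072088361820084 0.03828962553383887
line 114.28658803541504 118.77072587541717 outer end from centre 119.54299116164577 0.023607841027794566
[ 0.015648    0.04121656 -0.16993813]
```

```bash
r='0 0 0 0 0 -.1245 -1'; python3 -m crank '0 0 0 0 0 -.124 -1;0 0 0 0 0 -.124 -1;0 0 0 0 0 -.124 -1;0 0 0 0 0 -.124 -1;0 0 0 0 0 -.124 -1;0 0 0 0 0 -.124 -1;0 0 0 0 0 -.124 -1;0 0 0 0 0 -.124 -1;0 0 0 0 0 -.124 -1;0 0 0 0 0 -.124 -1;0 0 0 0 0 -.124 -1;0 0 0 0 0 -.124 -1;0 0 0 0 0 -.124 -1;0 0 0 0 0 -.124 -1;0 0 0 0 0 -.124 -1;0 0 0 0 0 -.124 -1;0 0 0 0 0 -.124 -1;0 0 0 0 0 -.124 -1;0 0 0 0 0 -.124 -1;0 0 0 0 0 -.124 -1' | head -3
python3 -m crank '0 0 0 0 0 -.124 -1;0 0 0 0 0 -.124 -1;0 0 0 0 0 -.124 -1;0 0 0 0 0 -.124 -1;0 0 0 0 0 -.124 -1;0 0 0 0 0 -.124 -1;0 0 0 0 0 -.124 -1;0 0 0 0 0 -.124 -1;0 0 0 0 0 -.124 -1;0 0 0 0 0 -.124 -1;0 0 0 0 0 -.124 -1;0 0 0 0 0 -.124 -1;0 0 0 0 0 -.124 -1;0 0 0 0 0 -.124 -1;0 0 0 0 0 -.124 -1;0 0 0 0 0 -.124 -1;0 0 0 0 0 -.124 -1;0 0 0 0 0 -.124 -1;0 0 0 0 0 0 -1'
cat > plan.py <<'E'
# plan.py x y z jawdeg : tool-frame shift and rotvec to a tool-down pose
import sys
from h import *
x,y,z,j=map(float,sys.argv[1:5]); o=readout.get_obs(); Q=R.from_quat(o['tool_rot']); M=Q.as_matrix()
a=np.radians(j); Y=np.array([np.cos(a),np.sin(a),0]); Z=np.array([0,0,-1.]); T=np.column_stack([np.cross(Y,Z),Y,Z])
print('t',o['clock'],'eef',o['eef_pos'].round(4),'jaw',np.degrees(np.arctan2(M[1,1],M[0,1])).round(1),'tilt',M[:2,2].round(3),'j',o['joint_pos'].round(2),'w',round(o['grip_width'],4),'F',o['ft_force'].round(1))
print('shift',(M.T@(np.array([x,y,z])-o['eef_pos'])).round(4),'rot',(Q.inv()*R.from_matrix(T)).as_rotvec().round(3))
E
python3 plan.py .5095 .2355 .20 207.5
```

```text
clock: 3.48
eef_pos: [0.4731, 0.171, 0.2351]
tool_rot: [0.14, 0.99, 0.001, -0.023]
clock: 5.07
eef_pos: [0.4513, 0.1473, 0.2335]
tool_rot: [0.833, -0.552, -0.026, 0.02]
ft_force: [-0.7, 0.2, 0.0]
grip_width: 0.0857
t 5.0667 eef [0.4513 0.1473 0.2335] jaw -157.1 tilt [-0.065 -0.005] j [ 0.31  0.25 -0.03  1.36  0.01 -1.66] w 0.0857 F [-0.7  0.2  0. ]
shift [-0.058  -0.0898  0.0291] rot [ 0.061  0.023 -0.08 ]
```

```bash
python3 -m crank '-.0145 -.0225 .007 .015 .006 -.02 -1;-.0145 -.0225 .007 .015 .006 -.02 -1;-.0145 -.0225 .007 .015 .006 -.02 -1;-.0145 -.0225 .007 .015 .006 -.02 -1;0 0 0 0 0 0 -1' >/dev/null; python3 plan.py .5095 .2355 .16 207.5
```

```text
t 5.4833 eef [0.5075 0.2341 0.2026] jaw -153.8 tilt [ 0.001 -0.003] j [ 0.43  0.38  0.08  1.27 -0.   -1.59] w 0.0852 F [-0.2 -0.   0.7]
shift [-0.0006 -0.0024  0.0426] rot [ 0.001 -0.004 -0.023]
```

```bash
python3 -m crank '-.0005 -.0024 .025 0 -.002 -.012 -1;0 0 .025 0 0 -.012 -1;0 0 .025 0 0 0 -1;0 0 .02 0 0 0 -1;0 0 .003 0 0 0 -.5;0 0 0 0 0 0 1;0 0 0 0 0 0 1;0 0 0 0 0 0 1;0 0 0 0 0 0 1;0 0 0 0 0 0 1;0 0 0 0 0 0 1;0 0 0 0 0 0 1;0 0 0 0 0 0 1' >/dev/null; python3 plan.py .5095 .2355 .102 92
```

```text
t 6.5667 eef [0.5128 0.2327 0.1077] jaw -153.8 tilt [0.011 0.002] j [ 0.43  0.45 -0.07  1.04 -0.   -1.6 ] w 0.0126 F [ 2.4  1.4 -5.8]
shift [-0.0039  0.0018  0.0056] rot [-0.011  0.009  1.993]
```

```bash
python3 -m crank '0 0 0 0 0 .06 1;0 0 0 0 0 .06 1;0 0 0 0 0 .06 1;0 0 0 0 0 .06 1;0 0 0 0 0 .06 1;0 0 0 0 0 .06 1;0 0 0 0 0 .06 1;0 0 0 0 0 .06 1' >/dev/null; python3 plan.py .5095 .2355 .102 92
```

```text
t 7.2333 eef [0.51   0.2322 0.1077] jaw 177.4 tilt [0.006 0.001] j [ 0.43  0.45 -0.07  1.04 -0.   -1.1 ] w 0.0123 F [ 0.4  1.  -5.7]
shift [-0.0032  0.0007  0.0057] rot [-0.004  0.005  1.49 ]
```

Clean. Continue at .08 per row.

```bash
python3 -m crank '0 0 0 0 0 .08 1;0 0 0 0 0 .08 1;0 0 0 0 0 .08 1;0 0 0 0 0 .08 1;0 0 0 0 0 .08 1;0 0 0 0 0 .08 1;0 0 0 0 0 .08 1;0 0 0 0 0 .08 1;0 0 0 0 0 .08 1;0 0 0 0 0 .08 1;0 0 0 0 0 .08 1;0 0 0 0 0 .08 1;0 0 0 0 0 .08 1;0 0 0 0 0 .08 1;0 0 0 0 0 .08 1;0 0 0 0 0 .08 1' >/dev/null; python3 plan.py .5095 .2355 .102 92
```

```text
t 8.5667 eef [0.505  0.2369 0.1077] jaw 100.6 tilt [-0.003  0.01 ] j [ 0.43  0.45 -0.08  1.04  0.01  0.25] w 0.0123 F [ 1.   2.1 -6.1]
shift [-0.0042 -0.0022  0.0057] rot [ 0.01  -0.002  0.149]
```

```bash
python3 -m crank '0 0 0 0 0 .06 1;0 0 0 0 0 .05 1;0 0 0 0 0 0 1' >/dev/null; python3 plan.py .5095 .2355 .102 92
```

```text
t 8.8167 eef [0.5049 0.2376 0.1077] jaw 93.8 tilt [-0.002  0.01 ] j [ 0.43  0.45 -0.08  1.04  0.01  0.37] w 0.0128 F [ 1.7  0.3 -5.4]
shift [-0.0045 -0.0024  0.0056] rot [ 0.01  -0.002  0.032]
```

```bash
python3 -m crank '0 0 0 0 0 .03 1;0 0 0 0 0 0 1;0 0 0 0 0 0 1;0 0 0 0 0 0 -1;0 0 0 0 0 0 -1;0 0 0 0 0 0 -1;0 0 0 0 0 0 -1;0 0 0 0 0 0 -1;0 0 0 0 0 0 -1;0 0 -.03 0 0 0 -1;0 0 -.04 0 0 0 -1;0 0 -.04 0 0 0 -1;0 0 -.03 0 0 0 -1;0 0 0 0 0 0 -1' >/dev/null; python3 plan.py .5095 .2355 .102 92
python3 - <<'E'
from h import *
im,c=snap('wrist','w2'); np.save('c2.npy',c,allow_pickle=True)
u,v=map(int,pix(c,[.51,.235,.08])); print(u,v)
a=im[max(0,v-60):v+60,max(0,u-60):u+60,::-1]
cv2.imwrite('pics/w2c.png',cv2.resize(a,None,fx=4.6,fy=4.6,interpolation=cv2.INTER_CUBIC))
E
```

```text
t 9.9833 eef [0.5043 0.2354 0.2556] jaw 92.5 tilt [-0.002  0.01 ] j [0.43 0.35 0.17 1.39 0.01 0.39] w 0.0853 F [0.8 1.2 1.5]
shift [-0.0055 -0.0017  0.1536] rot [ 0.01  -0.002  0.009]
272 197
```

View pics/w2c.png

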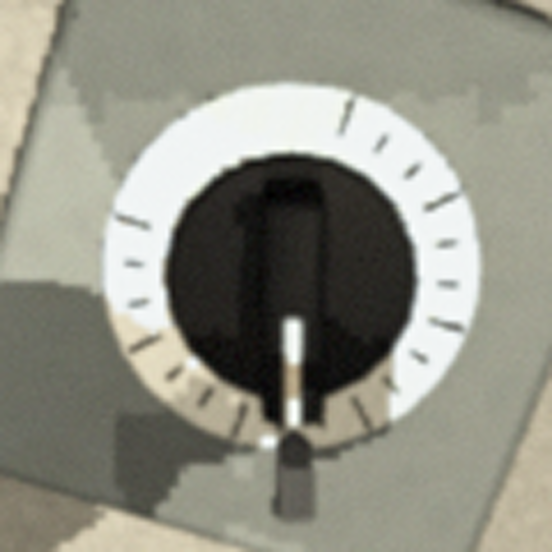

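```bash
python3 -m crank '-.004 -.0385 0 .002 0 0 -1;-.004 -.0385 0 .002 0 0 -1;-.004 -.0385 0 .002 0 0 -1;-.004 -.0385 0 .002 0 0 -1;-.004 -.0385 0 .002 0 0 -1;-.004 -.0385 0 0 0 0 -1;-.004 -.0385 0 0 0 0 -1;-.004 -.0385 0 0 0 0 -1;-.004 -.0385 0 0 0 0 -1;-.004 -.0385 0 0 0 0 -1;-.004 -.0385 0 0 0 0 -1;-.004 -.0385 0 0 0 0 -1;0 0 0 0 0 0 -1' >/dev/null; python3 plan.py .55 -.22 .2 96
python3 - <<'E'
from h import *
t=viewer.calibration('top'); f=lambda u,v,z: ray(t,310+u/5.333,190+v/5.333,z)
print('head',f(315,147,.077),'bracket',f(170,203,.09),f(400,180,.09))
im,c=snap('wrist','w3'); np.save('c3.npy',c,allow_pickle=True)
E
```

```text
t 11.1167 eef [ 0.5714 -0.2401  0.2339] jaw 93.2 tilt [-0.022  0.003] j [-0.4   0.51  0.36  1.44 -0.01 -0.45] w 0.0851 F [-0.1 -0.  -1.1]
shift [0.0195 0.0212 0.0344] rot [ 0.005 -0.022 -0.048]
head [ 0.53640537 -0.22290987  0.077     ] bracket [ 0.50543968 -0.14965667  0.09      ] [ 0.5191367  -0.26166599  0.09      ]
```

View pics/w3.png

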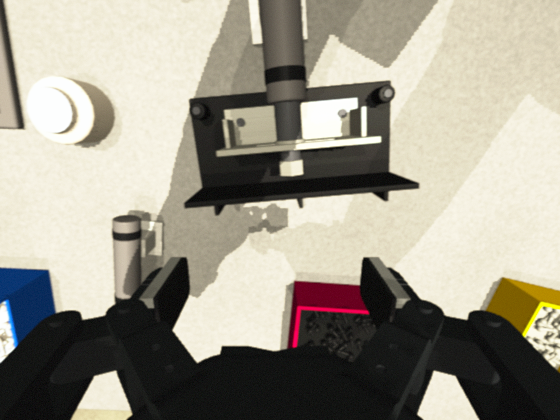

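Run:
```python
from h import *
c=np.load('c3.npy',allow_pickle=True).item(); print(c['eye'])
a,b=ray(c,216,154,.09),ray(c,382,145,.09); w1,w2=ray(c,186,206,.085),ray(c,419,186,.085)
g=lambda d:np.degrees(np.arctan2(d[1],d[0]))
print('bracket',a,b,np.linalg.norm(a-b),g(b-a)); print('wall',w1,w2,np.linalg.norm(w1-w2),g(w2-w1))
h=ray(c,291.5,168,.077); print('head',h)
yaw=np.radians((g(b-a)+g(w2-w1))/2-90); X=np.array([np.cos(yaw),np.sin(yaw)]); Y=np.array([-X[1],X[0]])
m=((a+b)/2)[:2]; print('yaw',np.degrees(yaw),'head in fix (bracket)',X@(h[:2]-m),Y@(h[:2]-m),'wall',X@(((w1+w2)/2)[:2]-m), 'bolt xy from bracket', m+.019*X+Y*(Y@(h[:2]-m)))
```

```text
[ 0.5018571  -0.24512523  0.36142511]
bracket [ 0.52841486 -0.29594679  0.09      ] [ 0.51164407 -0.14466354  0.09      ] 0.15220999334626228 96.32580387810968
wall [ 0.58100905 -0.32600786  0.085     ] [ 0.54831507 -0.1010059   0.085     ] 0.2273648551179669 98.26751884864782
head [ 0.53900265 -0.22480483  0.077     ]
yaw 7.296661363378747 head in fix (bracket) 0.01824805158205687 -0.00687295335049928 wall 0.04513458536736673 bolt xy from bracket [ 0.53974851 -0.22470933]
```

```bash
python3 plan.py .540 -.2245 .16 97; python3 -m crank '.010 .006 .01 0 -.011 -.03 -1;.010 .006 .01 0 -.011 -.03 -1;.008 .003 .01 0 0 -.01 -1;0 0 0 0 0 0 -1' >/dev/null; python3 plan.py .540 -.2245 .16 97
```

```text
t 11.1667 eef [ 0.5709 -0.2373  0.2335] jaw 93.3 tilt [-0.023  0.006] j [-0.39  0.51  0.36  1.44 -0.   -0.45] w 0.0852 F [-0.8  0.4  0.4]
shift [0.0284 0.014  0.0743] rot [ 0.008 -0.023 -0.064]
t 11.5 eef [ 0.5384 -0.2225  0.1974] jaw 97.4 tilt [-0.007  0.013] j [-0.4   0.44  0.15  1.3   0.01 -0.53] w 0.0854 F [ 0.1 -0.6 -0.5]
shift [-0.0015 -0.0027  0.0373] rot [ 0.014 -0.006  0.007]
```

```bash
python3 -m crank '-.001 -.002 .03 .01 -.005 0 -1;0 0 .03 0 0 0 -1;0 0 .02 0 0 0 -1;0 0 0 0 0 0 -1' >/dev/null; python3 plan.py .540 -.2245 .063 97
```

```text
t 11.8333 eef [ 0.5407 -0.22    0.1163] jaw 97.6 tilt [0.002 0.003] j [-0.39  0.49  0.01  1.09  0.   -0.52] w 0.0857 F [-0.8  0.8 -0.4]
shift [ 0.0014 -0.0046  0.0533] rot [0.003 0.003 0.011]
```

```bash
python3 -m crank '.001 -.004 .005 .003 .003 .005 -1;0 0 .015 0 0 .005 -1;0 0 .015 0 0 0 -1;0 0 .012 0 0 0 -1;0 0 0 0 0 0 -1' >/dev/null; python3 plan.py .540 -.2245 .063 97
```

```text
t 12.25 eef [ 0.5447 -0.2235  0.0724] jaw 97.2 tilt [ 0.006 -0.003] j [-0.39  0.54 -0.03  1.   -0.   -0.51] w 0.0857 F [ 0.2  1.1 -0. ]
shift [ 0.0049 -0.0003  0.0094] rot [-0.004  0.005  0.003]
```

```bash
python3 -m crank '.004 0 .004 -.004 .005 0 -1;.001 0 .005 0 0 0 -1;0 0 0 0 0 0 1;0 0 0 0 0 0 1;0 0 0 0 0 0 1;0 0 0 0 0 0 1;0 0 0 0 0 0 1;0 0 0 0 0 0 1;0 0 0 0 0 0 1;0 0 0 0 0 0 1;0 0 0 0 0 0 1;0 0 0 0 0 0 1;0 0 0 0 0 0 1;0 0 0 0 0 0 1' ; python3 plan.py .540 -.2245 .063 97
python3 - <<'E'
from h import *
im,c=snap('wrist','w4')
im2,c2=snap('side','s4'); u,v=map(int,pix(c2,[.54,-.22,.08])); print(u,v)
s=im2[max(0,v-60):v+60,max(0,u-80):u+80,::-1]
t,_=snap('top','t4')
cv2.imwrite('pics/c4.png',np.hstack([cv2.resize(s,(400,300)),cv2.resize(t[195:255,160:240,::-1],(400,300),interpolation=cv2.INTER_CUBIC)]))
E
```

```text
clock: 13.42
eef_pos: [0.5435, -0.2244, 0.0694]
tool_rot: [-0.063, 0.998, -0.001, 0.004]
ft_force: [0.5, 1.3, 0.3]
grip_width: 0.0211
t 13.4167 eef [ 0.5435 -0.2244  0.0694] jaw 97.2 tilt [ 0.008 -0.001] j [-0.39  0.54 -0.04  0.98  0.   -0.52] w 0.0211 F [0.5 1.3 0.3]
shift [0.0035 0.0004 0.0063] rot [-0.002  0.008  0.004]
296 166
```

View pics/c4.png

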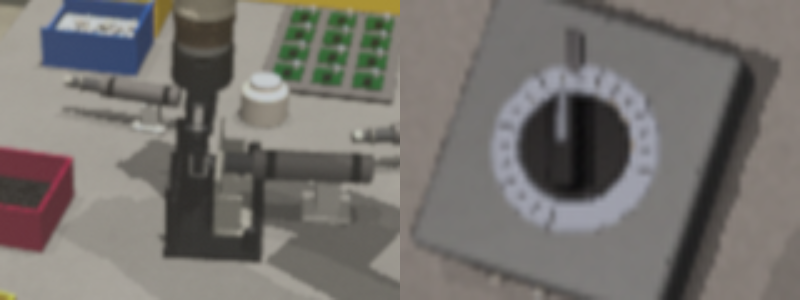

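View pics/w4.png

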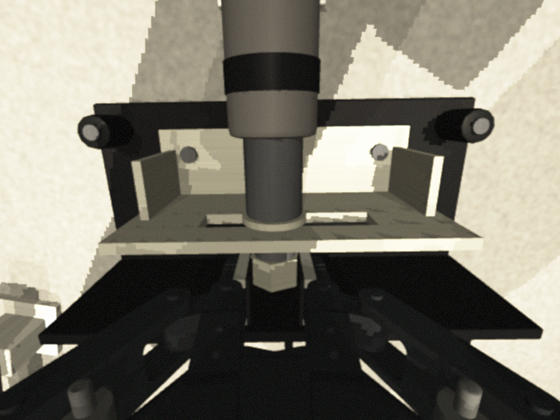

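```bash
python3 -m crank '0 0 0 0 0 0 1;0 0 0 0 0 0 1;0 0 0 0 0 0 1;0 0 0 0 0 0 1;0 0 0 0 0 0 1;0 0 0 0 0 0 1;0 0 0 0 0 0 1;0 0 0 0 0 0 1;0 0 0 0 0 0 1;0 0 0 0 0 0 1'
python3 - <<'E'
from h import *
a=cv2.imread('pics/w4.png')[250:300,235:320]; im,c=snap('wrist','w5'); b=im[250:300,235:320,::-1]
print('head image diff',np.abs(a.astype(int)-b).mean())
o=readout.get_obs(); print(o['grip_width'],o['ft_torque'].round(3)); order.job_done()
E
```

```text
clock: 14.4
eef_pos: [0.5435, -0.2244, 0.0694]
tool_rot: [-0.063, 0.998, -0.001, 0.004]
ft_force: [-0.4, 0.5, -0.2]
grip_width: 0.0208
head image diff 2.4554509803921567
0.02105831616018975 [0.196 0.06  0.067]
the job is handed in; nothing more can be done
```

I turned the dial clockwise by about 114° until its white line pointed at the metal clip, then let go. I then reached into the gap, gripped the bolt head, and handed the job in at about 14.5 s while still holding it. No verdict came back.

**Dial:** A close-up right after letting go showed the line pointing straight at the clip tip. In the later overhead view it sits slightly to one side of the clip; I put that down to the bar standing above the scale and did not measure it.

**Bolt:** The last wrist picture I viewed shows the head between the fingers. The opening held at 21 mm on the 22 mm flats for a further second. The arm's pose did not change in that time and the force on the tool stayed around 1 N. The picture around the head barely changed (mean difference 2.5 grey levels), so the bolt looked still. I had no direct reading of the bolt's speed or the grip force.

**Offsets:** The grasp point ended about 8 mm from the estimated centre of the head, within the 22 mm limit. The gripper sat 6 mm higher and 3–4 mm farther into the gap than I had aimed.

**Other objects:** No force reading at the end of a move exceeded 7 N, and none of the moves went near the bins, the screwdriver or the motor can. I did not measure their positions again at the end.

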